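# Rock the stuck hall sensor bracket out of its sprung nest

## Robot

A 6-joint arm with a two-finger parallel gripper is mounted at the origin on the work surface. World frame = base frame: x ahead of the robot, y to its left, z up, the work surface at z = 0. Lengths are in m, angles in rad, forces in N, time in s.
With the tool pointing down it reaches from about 0.35 to 0.975 m from the base axis. Payload 4.9 kg.
Tool frame: the origin (TCP) lies at the very end of the fingers, on their centre line; the grasp point (between the pads) lies 19 mm behind it; z points along the fingers, y is the direction in which the jaws open and shut (so a half turn about z gives the same grasp; the last joint's range is limited). The gripper opens to 85 mm and grips with 20 to 120 N. Pads are 22 mm wide; open, the fingers measure 114 mm over their backs; the gripper's body (76 mm by 85 mm) begins 54 mm behind the grasp point. The pads swing forward as they close: fully open they stand 13 mm farther back than shut.
Start: joints at [1.133, 0.053, 1.613, -0, 1.476, -0.119], TCP at [0.196, 0.593, 0.195] pointing down, gripper open.
Joint ranges: [-3.01, 3.01], [-1.01, 2.22], [0.06, 2.58], [-1.02, 4.17], [0.09, 2.62], [-3.14, 3.14]. Speed limits (rad/s): [2.57, 2.57, 3.14, 3.14, 3.14, 3.14].

## Interface

Orientations are given as a rotation vector (axis times angle).
In Python, from station import ctrl gives the robot as it stands.
- The arm moves only by the tool step_arm, never from a script. Its argument "moves" is a list of rows, each a list of 5 numbers: the opening, from 0 (shut) to 1 (fully open), then the shift along the world's x, y, z in m, then the turn about the world's z in degrees. A call has 1 to 20 rows; each row shifts and turns the pose as measured when the row begins; what a row does not reach is not made up. A row lasts 1/8 s, in which the tool goes at most 62.5 mm and 10.7 degrees, less where a joint would pass 70% of its speed; a pose out of reach is approached as far as the arm can. A call is refused whole if a number of a shift passes 0.0625 or a number of a turn 10.7, either way. A call with a gripper value outside its range is refused whole. The fingers move at their own pace and stop on an object; "newtons" is the grip in N (left out, the last holds). Time passes only in rows, so rows that do not move let the fingers close. It gives the time, the measured TCP pose, the force and the opening at its end, in the units of the state.
- ctrl.get_obs(): the state, without advancing time (a new reading comes with each control period).
- ctrl.get_image(name): name is "side" or "top" or "wrist"; returns a dict with "color" (400x640x3 uint8, red, green, blue), "camera_matrix" (3x3 intrinsics, pixels), "R" (3x3) and "t" (3): a world point X has camera coordinates R X + t; the wrist camera has in their place "T_tool_cam" (4x4, takes a point from camera to tool coordinates, whose origin is the TCP and whose axes are the flange's). Camera axes: x right, y down, z forward; pixel columns grow to the right and rows downward; lengths in m; the calibration is good to about 2 mm. The wrist camera is an equidistant fisheye: a pixel r from the principal point sees the ray r / f radians off the axis. A picture is of the moment at which its call begins: read the wrist's pose just before it. There is no depth.
- ctrl.finish_job(): hands the job in, once; it reports no verdict.
Trained networks look in a picture, given as the dict that the camera call returned (one of the last four; its "shot" number tells which), for a name from the list of things; names that differ only in an ending like _2 or _b are one class to them, and where a whole thing is asked for, a point or a joint stands for the part that bears it (a point fixed in the world has none). Each returns a list of dicts, best first, with "p" (0 to 1); they miss things now and then, are a little off and sometimes report something else, mostly with a low value. They report only what shows in the picture. A call takes as long as a camera call.
- ctrl.spot_in(picture, query): "bbox" ([left, top, right, bottom] in pixels, round what is visible of it).
The state is a dict: "t": time; "q": joint angles; "dq": joint speeds; "effort": joint torques, N m; "tool_pos": TCP position; "tool_rot": TCP orientation; "contact_force": force on the tool from outside, world axes, zero at the start; "wrist_torque": the same for the moment, N m; "opening": finger opening in m.
Only numpy, scipy, OpenCV 4.12 (cv2) and the standard library are available. Lean on these libraries where they do the work, as an engineer would, in place of code of your own. Each camera call takes 0.05 s, during which the arm holds its last target.

## Task

The brushed nickel hall sensor bracket is stuck in its sprung checking nest, and the nest only rests on its sole plate by its own weight, so a straight pull would bring the nest up too. Take the bracket by its head and rock it side to side in the nest, clearly tilting it first towards the end with the green mark and then the other way, working it upwards bit by bit until it comes free while the nest stays down. Finish holding it in the gripper, still and upright, straight over the nest and just clear of it (a gap of one to three centimetres above the nest's top); do not put it down or let go, and leave the other things on the cart where they are.

Things in the scene. Friction and masses are not known exactly. Their poses are not given: they have to be found in the camera images.
- bracket_head (a point): Centre of the head of the loose hall sensor bracket (brushed nickel): a block 14 mm (x) by 30 mm (y) by 34 mm (z), best gripped from above across its 14 mm. Axes: z up along the bracket, x across its thickness (along the nest's x at the start), y sideways, the direction in which it is rocked (a tilt about x).
- bracket: The whole bracket, about 0.2 kg, 100 mm tall; origin at the lowest point of its foot. Axes as the head's. Below the head a stem 10 mm (x) by 26 mm (y); at the bottom an upright disc foot, 44 mm in diameter, 10 mm thick, its axis along x, its centre 61 mm below the head's centre.
- bracket_foot (a point): Lowest point of the bracket's round foot, on its centre line, 83 mm below the head's centre. At the start it rests on the pocket floor, 34 mm below the nest's top.
- nest_base: Fixed aluminium sole plate 130 mm (x) by 100 mm (y) by 8 mm; origin at the centre of its underside, on the cart top; z up. The dark nest block rests on it; the block's +y end wall (on the robot's left) has a green mark on top.
- nest_mouth (a point): Centre of the pocket's mouth, level with the top of the nest when it is down (fixed, 54 mm above the cart top). Axes as the sole plate. The pocket is 16 mm wide in x, 50 mm long in y and 34 mm deep, open at the top; the block round it measures 68 mm in x by 74 mm in y, on a foot 110 mm by 90 mm.
- nest_noses (a point): Midpoint of four spring plungers (brass, round white noses) 12 mm below the mouth. They pinch the foot from -x and +x, about 50 N a side, 14 mm either side of its centre in y. A tilt about x makes them slip at some 10 to 15 N of sideways push at the head; 1 to 3 mm of rise can be won with each swing between tilts of about 0.19 rad. They let go after about 17 mm of rise.
- nest (a joint): How far the nest block has risen off its sole plate, in m: 0 resting, and it should stay there. The block weighs 2.5 kg, is held down by nothing but its weight and guided by two dowels so that it can only rise; a straight pull on the bracket needs more force than that and lifts it.
- clamp_ring: Bystander: purple anodized rotor clamp ring, 68 mm across, 12 mm high, lying flat; origin under its centre.
- washer_a: Bystander: white PEEK insulating washer, 32 mm across, 5 mm high; origin under its centre.
- washer_b: Bystander: a second such washer.
- lens: Bystander: smoky quartz inspection lens in a dark mount, 42 mm across, 10 mm high; origin under its centre.
- driver: Bystander: screwdriver lying on the cart.
- jar: Bystander: closed jar, 56 mm across, 70 mm high; origin under its centre.

How it is judged:
On the way, in this order (a step that is already met when the one before it is completed fails the run):
1. the bracket, its foot still in the nest, is tilted at least 5 degrees towards the green-marked (+y) end (y of bracket_head in the frame of nest_base above 0.006 m and angle between bracket_head's own z axis and vertical above 0.09 rad and z of bracket_foot in the frame of nest_base below 0.042 m), for 0.05 s.
2. then, its foot still in the nest, it is tilted at least 5 degrees the other way (y of bracket_head in the frame of nest_base below -0.006 m and angle between bracket_head's own z axis and vertical above 0.09 rad and z of bracket_foot in the frame of nest_base below 0.042 m), for 0.05 s.
At the end, for the whole second after the job is handed in: The bracket is held by the fingers, touching nothing of the nest, still (under 20 mm/s), within 10 degrees of upright, its foot 4 to 40 mm above the nest's top and within 20 mm of straight over the pocket's centre; the nest is down (within 2 mm) (z of bracket_foot in the frame of nest_mouth between 0.004 and 0.04 m and horizontal distance between bracket_foot and nest_mouth below 0.02 m and angle between bracket_head's own z axis and vertical below 0.17 rad and contact force between the fingers and bracket above 1 N and contact force between bracket and nest_base below 0.1 N and linear speed of bracket below 0.02 m/s and value of joint nest below 0.002 m); the arm keeps its last pose, push and grip.
It fails at once if the nest is lifted more than 4 mm off its sole plate (value of joint nest above 0.004 m).
It fails at once if a bystander is moved more than 20 mm (distance of any of clamp_ring, washer_a, washer_b, lens, driver, jar from where it was at the start of the episode above 0.02 m).
It also fails if it takes over 38 s, if anything falls off the work surface, if the arm or the gripper's body presses on something with over 40 N, if the wrist force passes 120 N, or if a joint passes its speed limit or range.

## Working session

There is one attempt and no reset: what is moved stays moved. The work goes in short steps, Python scripts to look and compute and a tool call to move; the robot and the scene stay as the last step left them, time stands still between calls to the robot, and variables do not carry over. Pictures are saved under pics/ and viewed, and the job is handed in when it is done.

Besides the shell and the picture viewer there is one more tool, called after ">>>" by a JSON object that holds its "name" and its "arguments". step_arm: Moves the arm, as the interface text tells. Its arguments: {"type":"object","properties":{"moves":{"type":"array","items":{"type":"array","items":{"type":"number"}}},"newtons":{"type":"number"}},"required":["moves"]}

```bash
mkdir -p pics; ls
python3 - <<'E'
from station import ctrl
import cv2
o=ctrl.get_obs(); print({k:o[k] for k in o})
for n in ("side","top"):
    im=ctrl.get_image(n); cv2.imwrite(f"pics/{n}0.png",im["color"][:,:,::-1]); print(n,im["camera_matrix"],im["R"],im["t"])
    for q in ("bracket_head","bracket","nest_base","nest","nest_mouth"):
        try: print(q,[(d["bbox"],round(d["p"],2)) for d in ctrl.spot_in(im,q)[:3]])
        except Exception as e: print(q,e)
E
```

```text
pics
{'t': 0.0, 'q': array([ 1.13297017e+00,  5.33547070e-02,  1.61432911e+00, -5.21321544e-06,
        1.47597994e+00, -1.18959422e-01]), 'dq': array([-0.00030208, -0.00032681,  0.00157438,  0.00082934,  0.00167759,
        0.00141445]), 'effort': array([-1.51413307e-03, -3.93692958e+01, -3.70175385e+01, -2.24643218e-04,
        7.30826476e-03,  3.88840746e-06]), 'tool_pos': array([0.19560649, 0.59285648, 0.19354345]), 'tool_rot': array([-0.49866485, -3.10119066,  0.0031297 ]), 'contact_force': array([-0.29430247, -0.11898614,  0.12964744]), 'wrist_torque': array([-0.03162262, -0.01358349,  0.01897436]), 'opening': 0.08528699161178553}
side [[375.26605744   0.         318.74664762]
 [  0.         375.26605744 197.4405081 ]
 [  0.           0.           1.        ]] [[ 0.99524627 -0.09713407  0.00705917]
 [-0.04337758 -0.50701299 -0.86084622]
 [ 0.08719659  0.85644778 -0.50881623]] [-0.52112732  0.08404692  1.11070409]
bracket_head [([316.2, 170.0, 324.2, 191.8], 0.59)]
bracket [([319.2, 171.2, 323.0, 191.5], 0.46)]
nest_base [([294.0, 184.4, 345.5, 217.1], 0.61)]
nest [([296.4, 185.6, 336.1, 213.5], 0.74)]
nest_mouth [([294.7, 185.0, 343.9, 218.2], 0.65)]
top [[373.64831274   0.         317.28457486]
 [  0.         373.64831274 197.68287903]
 [  0.           0.           1.        ]] [[ 0.00388173 -0.99993917 -0.01032418]
 [-0.99893301 -0.0034023  -0.04605719]
 [ 0.04601926  0.01049194 -0.99888545]] [-0.02393237  0.52213744  1.1006255 ]
bracket_head [([275.0, 191.5, 292.4, 195.5], 0.59), ([157.1, 146.1, 182.5, 167.4], 0.59)]
bracket [([464.4, 178.9, 486.5, 243.8], 0.52)]
nest_base [([263.6, 173.2, 305.7, 219.4], 0.84)]
nest [([265.5, 172.4, 308.4, 216.4], 0.7)]
nest_mouth [([266.2, 169.1, 309.3, 222.9], 0.55), ([462.5, 178.9, 487.0, 241.9], 0.41)]
```

Run:
```python
import cv2
a=cv2.imread("pics/side0.png");b=cv2.imread("pics/top0.png")
cv2.imwrite("pics/s1.png",cv2.resize(a[140:240,260:390],None,fx=6,fy=6,interpolation=cv2.INTER_CUBIC))
cv2.imwrite("pics/t1.png",cv2.resize(b[150:240,230:350],None,fx=6,fy=6,interpolation=cv2.INTER_CUBIC))
```

```text
(no output)
```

View pics/side0.png

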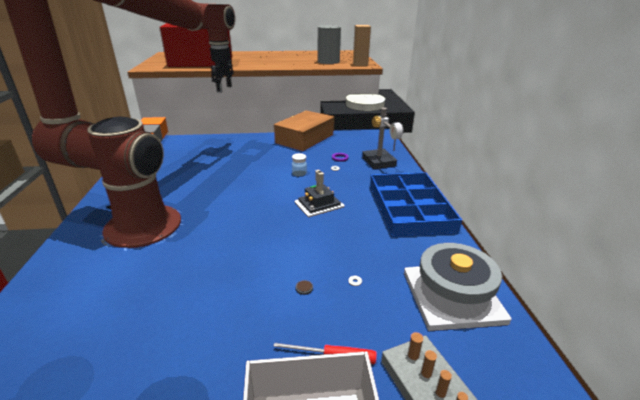

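View pics/top0.png

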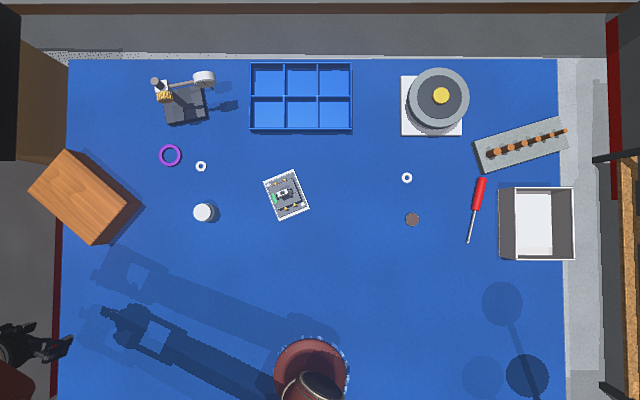

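```bash
sleep 1
```

```text
(no output)
```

View pics/s1.png

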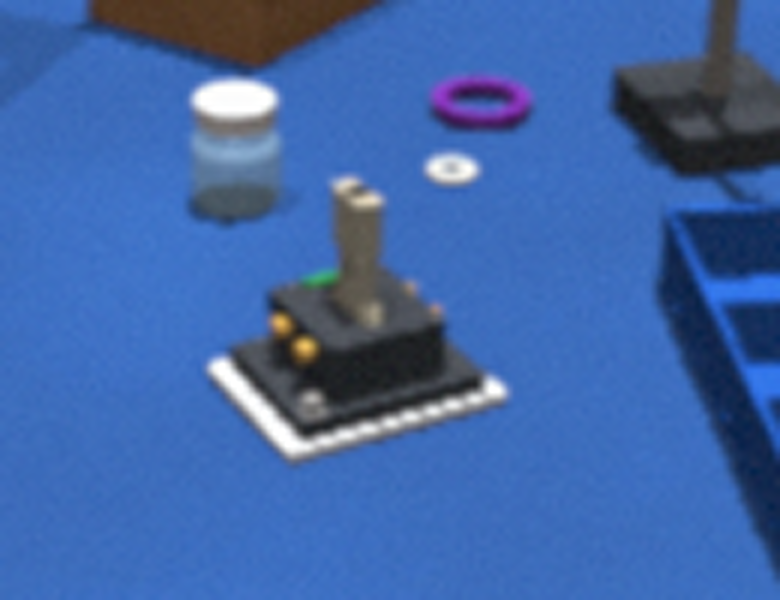

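View pics/t1.png

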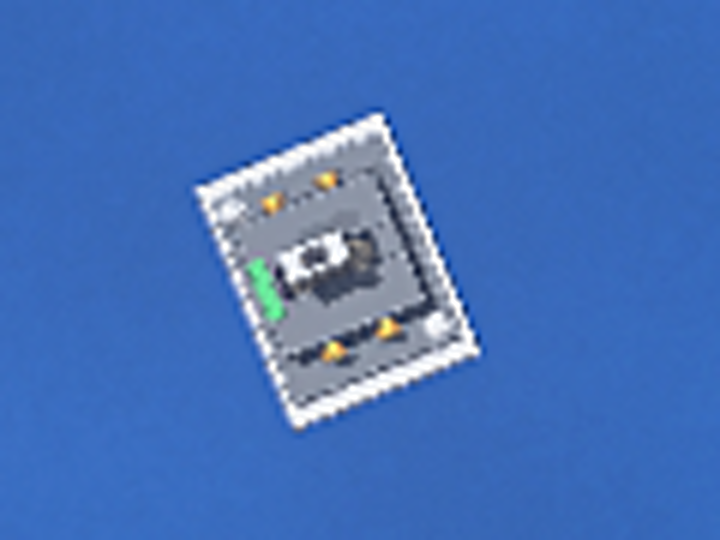

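The side view shows the bracket at (320,181) standing in the nest. The top view shows the white sole plate centred at (286,195), with the green mark on its left side (+y). Next I'll measure the centre and the yaw.

```bash
cat > h.py <<'E'
import numpy as np, cv2
from station import ctrl
def ray(im,u,v,z):
    K,R,t=im["camera_matrix"],im["R"],im["t"]
    d=R.T@np.linalg.inv(K)@np.array([u,v,1.]); c=-R.T@t
    return c+d*(z-c[2])/d[2]
def proj(im,X):
    p=im["R"]@np.asarray(X,float)+im["t"]; p=im["camera_matrix"]@p; return p[:2]/p[2]
E
python3 - <<'E'
from h import *
im=ctrl.get_image("top")
P=[ray(im,230+(u+.5)/6-.5,150+(v+.5)/6-.5,.008) for u,v in [(198,188),(380,115),(478,352),(297,428)]]
P=np.array(P); c=P.mean(0); print(P,c)
for i in range(4):print(np.linalg.norm(P[i]-P[(i+1)%4]))
y=P[0]+P[3]-P[1]-P[2]; x=P[0]+P[1]-P[2]-P[3]
print(np.degrees(np.arctan2(-y[0],y[1])),np.degrees(np.arctan2(x[1],x[0])))
hs=ray(im,230+316/6-.5,150+256/6-.5,.12);print("headtop",hs)
s=ctrl.get_image("side"); print("side proj plate c",proj(s,[c[0],c[1],.12]),proj(s,hs))
for b,z in (([319.5,171],.12),):print(ray(s,*b,z))
E
```

```text
[[0.5721723  0.14224712 0.008     ]
 [0.60906235 0.05147295 0.008     ]
 [0.49074628 0.00187111 0.008     ]
 [0.45264396 0.09168497 0.008     ]] [0.53115622 0.07181904 0.008     ]
0.0979838084174614
0.1282927693076944
0.09756186537869138
0.12978272429662085
22.551530102585545 22.837538088171815
headtop [0.53178633 0.07144602 0.12      ]
side proj plate c [319.19242372 171.92238577] [319.4076384  171.96901962]
[0.53272933 0.07805728 0.12      ]
```

>>> {"name": "step_arm", "arguments": {"moves": [[1,0.034,-0.052,0,-4.9],[1,0.034,-0.052,0,-4.9],[1,0.034,-0.052,0,-4.9],[1,0.034,-0.052,0,-4.9],[1,0.034,-0.052,0,-4.9],[1,0.034,-0.052,0,-4.9],[1,0.034,-0.052,0,-4.9],[1,0.034,-0.052,0,-4.9],[1,0.034,-0.052,0,-4.9],[1,0.034,-0.052,0,-4.9],[1,0,0,0,0]], "newtons": 40}}

```text
t: 2.08
tool_pos: [0.5377, 0.066, 0.1974]
tool_rot: [1.769, 2.587, 0.009]
contact_force: [-0.0, 0.8, -0.4]
opening: 0.0856
```

Run:
```python
from h import *
from scipy.spatial.transform import Rotation as Ro
o=ctrl.get_obs();im=ctrl.get_image("wrist");cv2.imwrite("pics/w1.png",im["color"][:,:,::-1])
R=Ro.from_rotvec(o["tool_rot"]).as_matrix();print(o["tool_pos"],R[:,1],np.degrees(np.arctan2(R[1,1],R[0,1])),o["t"])
T=im["T_tool_cam"];K=im["camera_matrix"]
def wp(X):
    p=R.T@(np.array(X)-o["tool_pos"]);p=T[:3,:3].T@(p-T[:3,3])
    th=np.arctan2(np.hypot(*p[:2]),p[2]);d=p[:2]/np.hypot(*p[:2]);return K[:2,2]+K[0,0]*th*d
c=np.array([.531,.0715]);a=np.radians(22.7);e=np.array([[np.cos(a),-np.sin(a)],[np.sin(a),np.cos(a)]])
img=im["color"][:,:,::-1].copy()
for sx,sy,w,h,z in [(1,1,.007,.015,.12)]+[(1,1,.065,.05,.008),(1,1,.034,.037,.054)]:
    pts=[wp([*(c+e@[i*w,j*h]),z]) for i,j in ((1,1),(1,-1),(-1,-1),(-1,1))]
    cv2.polylines(img,[np.int32(pts)],True,(0,0,255),1)
cv2.imwrite("pics/w1.png",img)
```

```text
[0.53774621 0.06598678 0.19737887] [0.93195453 0.3624607  0.00911008] 21.252317620043396 2.075
```

View pics/w1.png

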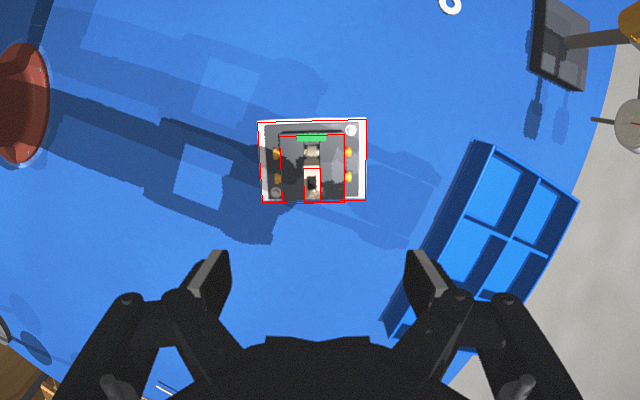

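The predicted outlines (red) land on the plate, block and head (around 312,185) within about 2 px, so the pose is confirmed. Now I'll descend.

>>> {"name": "step_arm", "arguments": {"moves": [[1,-0.0067,0.0055,-0.01,1.2],[1,0,0,-0.025,0],[1,0,0,-0.025,0],[1,0,0,-0.025,0],[1,0,0,-0.022,0],[1,0,0,-0.003,0]]}}

```text
t: 2.88
tool_pos: [0.5228, 0.0831, 0.0817]
tool_rot: [1.716, 2.627, 0.011]
contact_force: [-0.5, -0.5, 0.8]
opening: 0.0856
```

>>> {"name": "step_arm", "arguments": {"moves": [[1,0.008,-0.0115,0.002,-1],[1,0,0,0,0]]}}

```text
t: 3.12
tool_pos: [0.5313, 0.0724, 0.0852]
tool_rot: [1.735, 2.612, 0.012]
contact_force: [-0.4, -0.5, -0.3]
opening: 0.0853
```

>>> {"name": "step_arm", "arguments": {"moves": [[0,0,0,0,0],[0,0,0,0,0],[0,0,0,0,0],[0,0,0,0,0],[0,0,0,0,0],[0,0,0,0,0],[0,0,0,0,0],[0,0,0,0,0]], "newtons": 40}}

```text
t: 4.12
tool_pos: [0.5328, 0.0722, 0.0873]
tool_rot: [1.734, 2.61, 0.015]
contact_force: [-0.1, -0.2, -0.5]
opening: -0.0002
```

Run:
```python
from h import *
o=ctrl.get_obs();print(o["opening"],o["contact_force"])
im=ctrl.get_image("wrist");s=ctrl.get_image("side")
a=cv2.resize(im["color"][100:400,160:480,::-1],None,fx=1.25,fy=1.25);b=cv2.resize(s["color"][140:240,260:390,::-1],(400,308))
b=cv2.copyMakeBorder(b,0,a.shape[0]-308,0,0,0);cv2.imwrite("pics/c2.png",np.hstack([a,b]))
```

```text
-0.0002233317580398159 [-0.12837023 -0.19261725 -0.46174205]
```

View pics/c2.png

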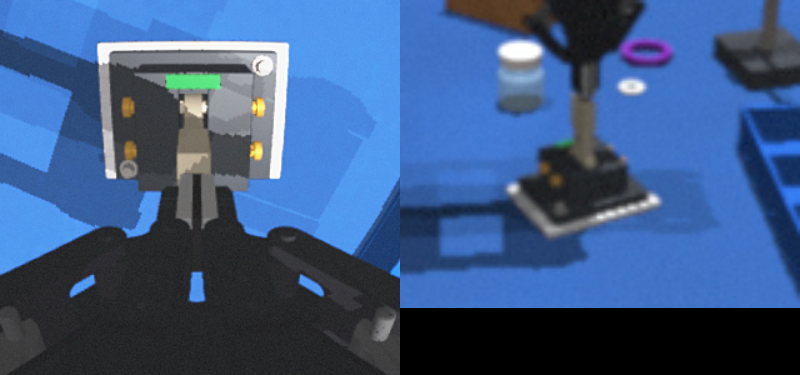

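```bash
cat >> h.py <<'E'
from scipy.spatial.transform import Rotation as Ro
def wp(im,o,X):
    R=Ro.from_rotvec(o["tool_rot"]).as_matrix();T=im["T_tool_cam"];K=im["camera_matrix"]
    p=R.T@(np.array(X)-o["tool_pos"]);p=T[:3,:3].T@(p-T[:3,3])
    th=np.arctan2(np.hypot(*p[:2]),p[2]);d=p[:2]/np.hypot(*p[:2]);return K[:2,2]+K[0,0]*th*d
A=np.radians(22.5);E2=np.array([[np.cos(A),-np.sin(A)],[np.sin(A),np.cos(A)]])
C=np.array([.531,.0715])
def N(x,y,z): return [*(C+E2@[x,y]),z]
E
python3 - <<'E'
from h import *
o=ctrl.get_obs();w=ctrl.get_image("wrist");s=ctrl.get_image("side");t=ctrl.get_image("top")
print(w["T_tool_cam"],w["camera_matrix"])
def box(img,f,w_,h,z):
    cv2.polylines(img,[np.int32([f(N(i*w_,j*h,z)) for i,j in ((1,1),(1,-1),(-1,-1),(-1,1))])],True,(0,0,255),1)
a=w["color"][:,:,::-1].copy()
f=lambda X:wp(w,o,X)
for b in [(.007,.015,.12),(.034,.037,.054),(.065,.05,.008)]:box(a,f,*b)
R=Ro.from_rotvec(o["tool_rot"]).as_matrix()
print("tcp",f(o["tool_pos"]),f(o["tool_pos"]-R[:,2]*.019))
cv2.circle(a,tuple(int(v) for v in f(o["tool_pos"])),4,(0,255,0),1)
cv2.imwrite("pics/w3.png",a)
b=s["color"][:,:,::-1].copy();
for m in [o["tool_pos"],o["tool_pos"]-R[:,2]*.05]: print("side",proj(s,m),"top",proj(t,m))
b=cv2.resize(b[120:240,250:390],None,fx=3,fy=3,interpolation=cv2.INTER_CUBIC)
c=cv2.resize(t["color"][150:240,230:350,::-1],None,fx=3,fy=3,interpolation=cv2.INTER_CUBIC)
c=cv2.copyMakeBorder(c,0,b.shape[0]-c.shape[0],0,0,0)
cv2.imwrite("pics/st3.png",np.hstack([b,c]))
E
```

```text
[[ 2.22994481e-03 -9.56602738e-01 -2.91386736e-01  7.53808208e-02]
 [ 9.99996799e-01  2.48164105e-03 -4.94212433e-04 -7.28772917e-04]
 [ 1.19588225e-03 -2.91384701e-01  9.56605209e-01 -1.78737228e-01]
 [ 0.00000000e+00  0.00000000e+00  0.00000000e+00  1.00000000e+00]] [[309.70691629   0.         317.08174592]
 [  0.         309.70691629 197.65094846]
 [  0.           0.           1.        ]]
tcp [318.32037082 229.68723418] [318.40443456 242.63721518]
side [319.61590808 181.18860781] top [283.12089718 192.52396418]
side [319.55384842 166.80688598] top [281.26646477 191.6283517 ]
```

View pics/w3.png

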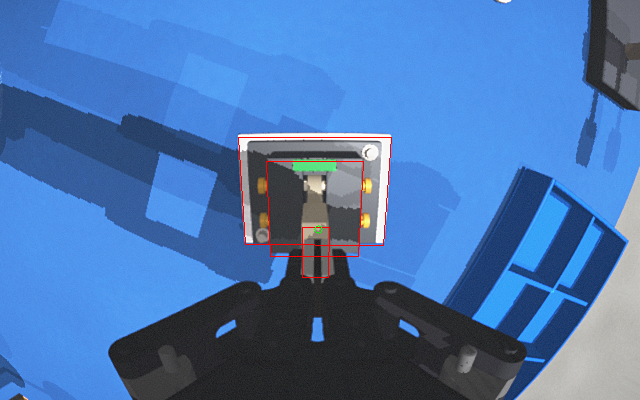

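View pics/st3.png

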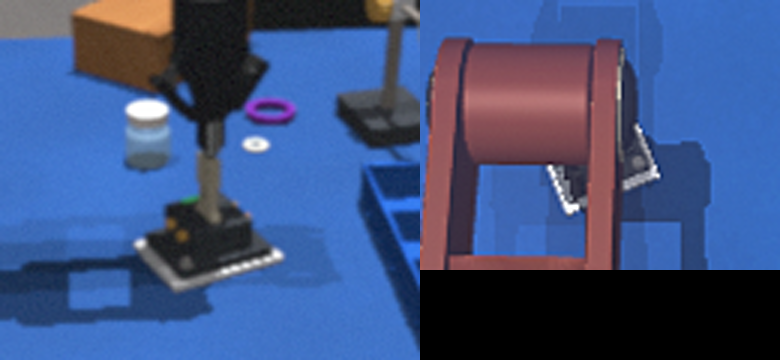

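Run:
```python
from h import *
w=ctrl.get_image("wrist");s=ctrl.get_image("side")
a=cv2.resize(w["color"][150:290,250:390,::-1],(600,600),interpolation=cv2.INTER_CUBIC)
cv2.imwrite("pics/w4.png",a)
b=cv2.resize(s["color"][140:220,290:350,::-1],None,fx=7,fy=7,interpolation=cv2.INTER_CUBIC)
cv2.imwrite("pics/s4.png",b)
s0=cv2.imread("pics/side0.png");print("start tcp",proj(s,[.1956,.5929,.1935]))
cv2.imwrite("pics/s5.png",cv2.resize(s0[0:110,190:260],None,fx=5,fy=5))
```

```text
start tcp [225.31854382 101.83040264]
```

View pics/w4.png

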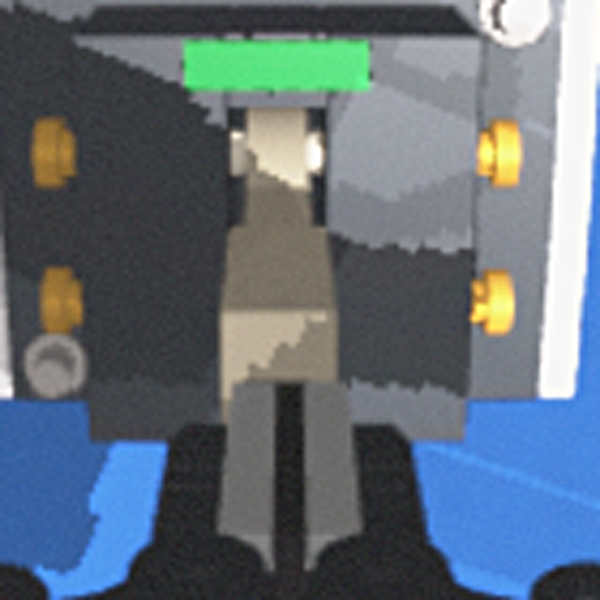

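View pics/s4.png

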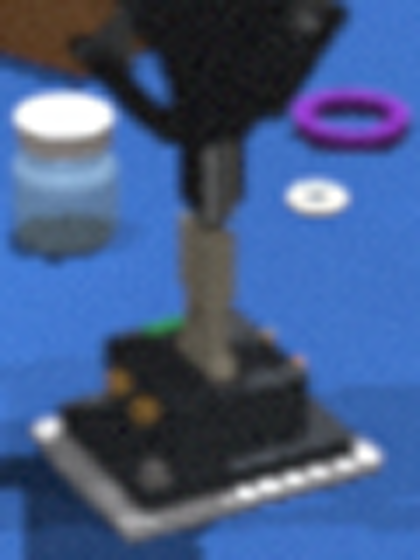

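View pics/s5.png

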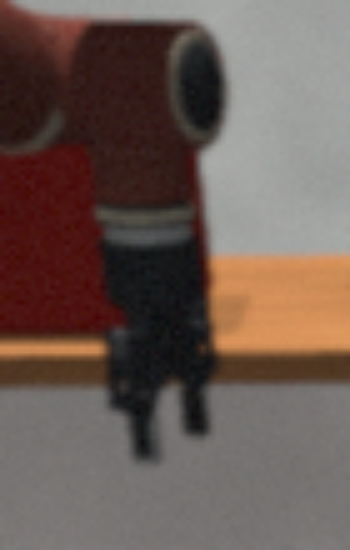

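The fingers closed just above the head. In the side view the tips end at about (320,172), roughly 33 mm higher than the reported TCP projects, and the wrist view agrees because the fingers cover the head's top. So the real fingertips sit about 33 mm behind the stated TCP. I'll open, go lower, and check before closing.

>>> {"name": "step_arm", "arguments": {"moves": [[0.6,0,0,0,0],[0.6,0,0,0,0],[0.6,0,0,0,0],[0.6,0,0,0,0],[0.6,-0.0018,-0.0007,-0.01,0],[0.6,0,0,-0.012,0],[0.6,0,0,0,0]]}}

```text
t: 5.35
tool_pos: [0.5303, 0.0714, 0.0632]
tool_rot: [1.734, 2.611, 0.015]
contact_force: [0.3, 0.7, -0.3]
opening: 0.051
```

```bash
cat > look.py <<'E'
from h import *
import sys
def look(name):
    o=ctrl.get_obs();w=ctrl.get_image("wrist");s=ctrl.get_image("side")
    a=cv2.resize(w["color"][110:310,220:420,::-1],(480,480),interpolation=cv2.INTER_CUBIC)
    b=cv2.resize(s["color"][140:220,290:342,::-1],(312,480),interpolation=cv2.INTER_CUBIC)
    cv2.imwrite(f"pics/{name}.png",np.hstack([a,b]))
    R=Ro.from_rotvec(o["tool_rot"]).as_matrix();print(o["t"],o["tool_pos"].round(4),"nestframe",(E2.T@(o["tool_pos"][:2]-C)).round(4),"yaw",np.degrees(np.arctan2(R[1,1],R[0,1])).round(1),"open",round(o["opening"],4),"F",o["contact_force"].round(1),"Fn",(E2.T@o["contact_force"][:2]).round(1),"tq",o["wrist_torque"].round(2))
look(sys.argv[1])
E
python3 look.py l1
```

```text
5.35 [0.5303 0.0714 0.0632] nestframe [-0.0007  0.0002] yaw 22.8 open 0.051 F [ 0.3  0.7 -0.3] Fn [0.5 0.5] tq [ 0.01  0.02 -0.01]
```

View pics/l1.png

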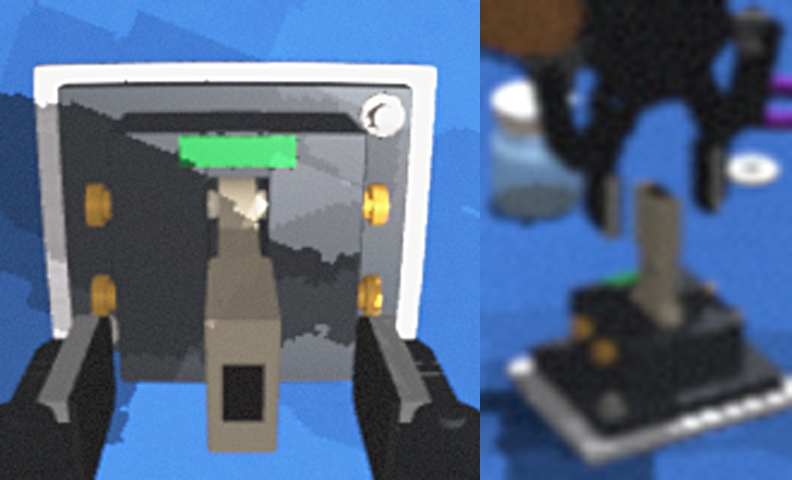

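The head (top centred at 243,393 in the wrist view) now stands between the pads. In the side view the tips are about 19 mm below its top. I'll go 11 mm lower and grip.

>>> {"name": "step_arm", "arguments": {"moves": [[0.6,0.0007,0,-0.011,0],[0.3,0,0,-0.001,0],[0,0,0,-0.001,0],[0,0,0,0,0],[0,0,0,0,0],[0,0,0,0,0]], "newtons": 40}}

```text
t: 6.2
tool_pos: [0.532, 0.0712, 0.0512]
tool_rot: [1.733, 2.609, 0.015]
contact_force: [-0.2, -0.9, 0.1]
opening: 0.0134
```

```bash
python3 look.py l2
```

```text
6.2 [0.532  0.0712 0.0512] nestframe [ 0.0008 -0.0006] yaw 22.8 open 0.0134 F [-0.2 -0.9  0.1] Fn [-0.5 -0.8] tq [-0.08  0.14 -0.01]
```

View pics/l2.png

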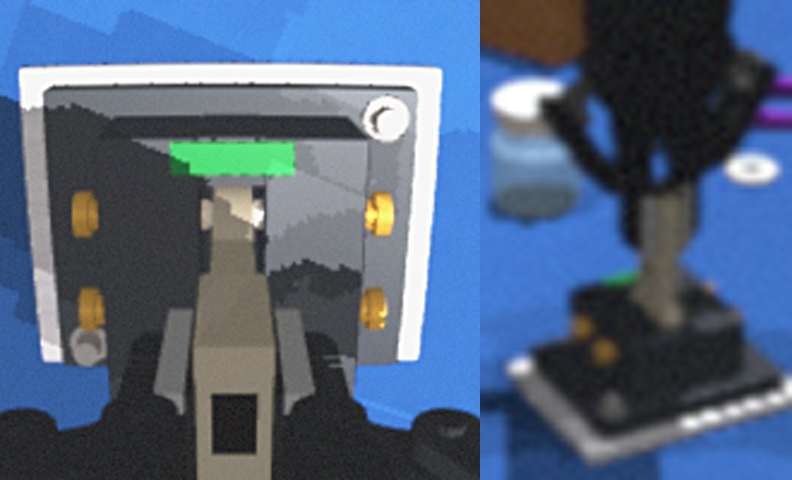

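The grip holds at an opening of 13.4 mm. Now the first swing, towards the green mark: nest +y = (-0.383, 0.924).

>>> {"name": "step_arm", "arguments": {"moves": [[0,0,0,0,0],[0,-0.002,0.0046,0,0],[0,-0.002,0.0046,0,0]], "newtons": 40}}

```text
t: 6.68
tool_pos: [0.5304, 0.0742, 0.0514]
tool_rot: [1.725, 2.599, 0.002]
contact_force: [2.1, -9.2, -3.9]
opening: 0.0133
```

```bash
python3 look.py l3
```

```text
6.675 [0.5304 0.0742 0.0514] nestframe [0.0005 0.0027] yaw 22.9 open 0.0133 F [ 2.1 -9.2 -3.9] Fn [-1.6 -9.3] tq [-1.9 -0.4 -0.1]
```

View pics/l3.png

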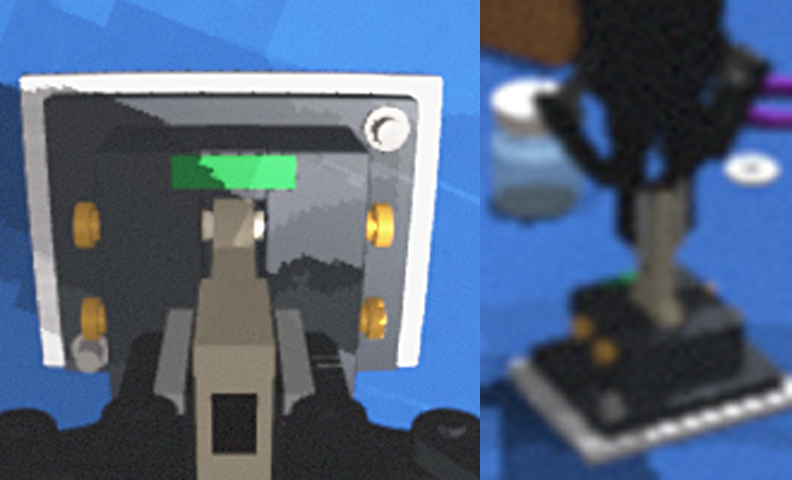

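>>> {"name": "step_arm", "arguments": {"moves": [[0,-0.0027,0.0065,0,0],[0,-0.0027,0.0065,0,0]]}}

```text
t: 7.02
tool_pos: [0.527, 0.0816, 0.0509]
tool_rot: [1.719, 2.59, -0.009]
contact_force: [2.6, -7.1, -4.9]
opening: 0.0138
```

```bash
python3 look.py l4
```

```text
7.025 [0.527  0.0816 0.0509] nestframe [0.0002 0.0109] yaw 22.9 open 0.0138 F [ 2.6 -7.1 -4.9] Fn [-0.3 -7.5] tq [-1.49 -0.5  -0.04]
```

View pics/l4.png

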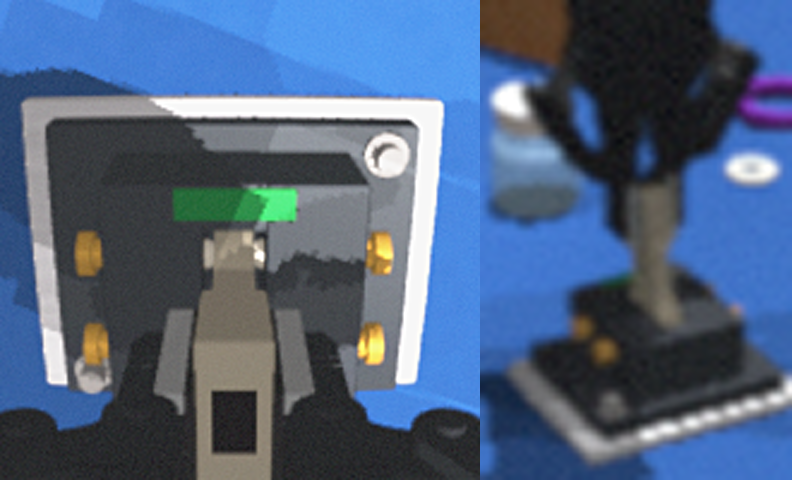

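>>> {"name": "step_arm", "arguments": {"moves": [[0,-0.0008,0.002,0.001,0],[0,0,0,0.001,0]]}}

```text
t: 7.38
tool_pos: [0.5256, 0.0836, 0.0508]
tool_rot: [1.718, 2.59, -0.009]
contact_force: [3.4, -1.1, -7.2]
opening: 0.0135
```

```bash
python3 look.py l5
```

```text
7.375 [0.5256 0.0836 0.0508] nestframe [-0.0003  0.0132] yaw 22.9 open 0.0135 F [ 3.4 -1.1 -7.2] Fn [ 2.7 -2.3] tq [-0.23 -0.55 -0.01]
```

>>> {"name": "step_arm", "arguments": {"moves": [[0,0.0023,-0.0055,0.001,0],[0,0.0027,-0.0065,0.001,0],[0,0.0027,-0.0065,0.001,0]]}}

```text
t: 7.85
tool_pos: [0.5275, 0.0785, 0.0518]
tool_rot: [1.736, 2.612, 0.018]
contact_force: [-1.5, 11.8, -4.2]
opening: 0.0137
```

```bash
python3 look.py l6
```

```text
7.85 [0.5275 0.0785 0.0518] nestframe [-0.0005  0.0078] yaw 22.8 open 0.0137 F [-1.5 11.8 -4.2] Fn [ 3.2 11.5] tq [ 2.2   0.35 -0.01]
```

>>> {"name": "step_arm", "arguments": {"moves": [[0,0.0027,-0.0065,0.001,0],[0,0.0027,-0.0065,0.001,0],[0,0.0027,-0.0065,0.001,0],[0,0.0023,-0.0055,0.001,0]]}}

```text
t: 8.45
tool_pos: [0.531, 0.0698, 0.0524]
tool_rot: [-1.723, -2.593, -0.05]
contact_force: [0.5, 6.3, -6.4]
opening: 0.0133
```

```bash
python3 look.py l7
```

```text
8.45 [0.531  0.0698 0.0524] nestframe [-0.0007 -0.0016] yaw 22.8 open 0.0133 F [ 0.5  6.3 -6.4] Fn [2.9 5.7] tq [ 1.35 -0.16 -0.02]
```

View pics/l7.png

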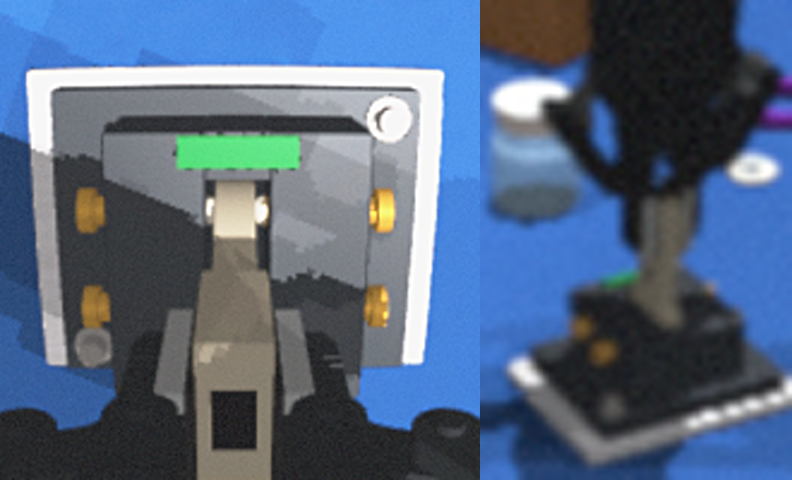

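```bash
cat >> look.py <<'E'
o=ctrl.get_obs();R=Ro.from_rotvec(o["tool_rot"]).as_matrix();z=-R[:,2]
g=o["tool_pos"]+.052*z
print("tool lean nest xy",(E2.T@z[:2]).round(3),"grip nest",(E2.T@(g[:2]-C)).round(4),"z",g[2].round(4))
E
python3 look.py l8
```

```text
8.55 [0.5313 0.0692 0.0524] nestframe [-0.0006 -0.0023] yaw 22.7 open 0.0137 F [ 1.7  5.2 -6.3] Fn [3.6 4.2] tq [ 1.1  -0.2   0.02]
tool lean nest xy [-0.011 -0.04 ] grip nest [-0.0012 -0.0043] z 0.1045
```

>>> {"name": "step_arm", "arguments": {"moves": [[0,0.0033,-0.0075,0.001,0],[0,0.0033,-0.0075,0.001,0],[0,0.0033,-0.0075,0.001,0]]}}

```text
t: 9.02
tool_pos: [0.5353, 0.0589, 0.0518]
tool_rot: [-1.71, -2.571, -0.072]
contact_force: [0.2, 11.0, -8.6]
opening: 0.0134
```

```bash
python3 look.py l9
```

```text
9.025 [0.5353 0.0589 0.0518] nestframe [-0.0008 -0.0133] yaw 22.7 open 0.0134 F [ 0.2 11.  -8.6] Fn [ 4.4 10.1] tq [ 2.24  0.09 -0.05]
tool lean nest xy [-0.01  -0.067] grip nest [-0.0013 -0.0183] z 0.1036
```

View pics/l9.png

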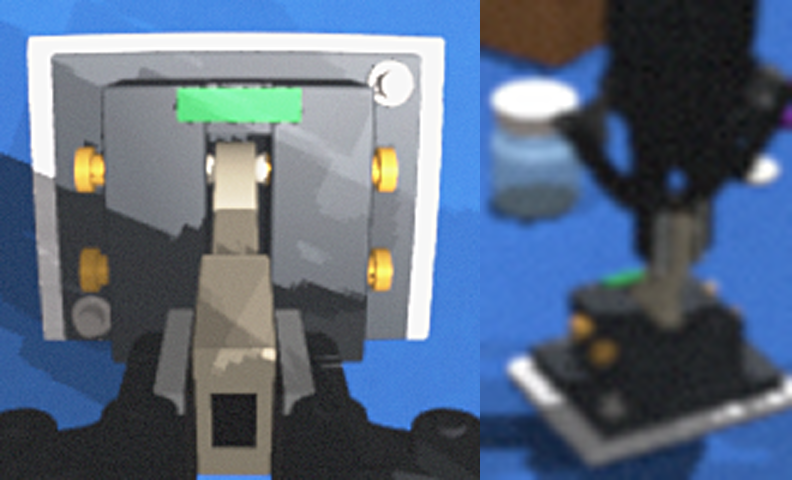

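>>> {"name": "step_arm", "arguments": {"moves": [[0,-0.003,0.0075,0.002,0],[0,-0.0033,0.008,0.002,0],[0,-0.0033,0.008,0.002,0],[0,-0.0033,0.008,0.002,0]]}}

```text
t: 9.62
tool_pos: [0.5266, 0.0799, 0.0573]
tool_rot: [-1.722, -2.592, -0.051]
contact_force: [7.4, -8.9, -15.9]
opening: 0.0136
```

```bash
python3 look.py l10
```

```text
9.625 [0.5266 0.0799 0.0573] nestframe [-0.0009  0.0095] yaw 22.8 open 0.0136 F [  7.4  -8.9 -15.9] Fn [  3.5 -11.1] tq [-1.76 -1.54 -0.12]
tool lean nest xy [-0.011 -0.046] grip nest [-0.0013  0.0088] z 0.1096
```

>>> {"name": "step_arm", "arguments": {"moves": [[0,-0.002,0.005,0.001,0],[0,0.003,-0.0075,0.001,0],[0,0.0033,-0.008,0.001,0],[0,0.0033,-0.008,0.0015,0],[0,0.0033,-0.008,0.0015,0]]}}

```text
t: 10.35
tool_pos: [0.5298, 0.0707, 0.0593]
tool_rot: [-1.701, -2.561, -0.086]
contact_force: [1.7, 9.9, -12.3]
opening: 0.0135
```

```bash
python3 look.py l11
```

```text
10.35 [0.5298 0.0707 0.0593] nestframe [-0.0014 -0.0003] yaw 22.8 open 0.0135 F [  1.7   9.9 -12.3] Fn [5.4 8.5] tq [ 2.03 -0.34 -0.11]
tool lean nest xy [-0.01  -0.083] grip nest [-0.0018 -0.006 ] z 0.1112
```

View pics/l11.png

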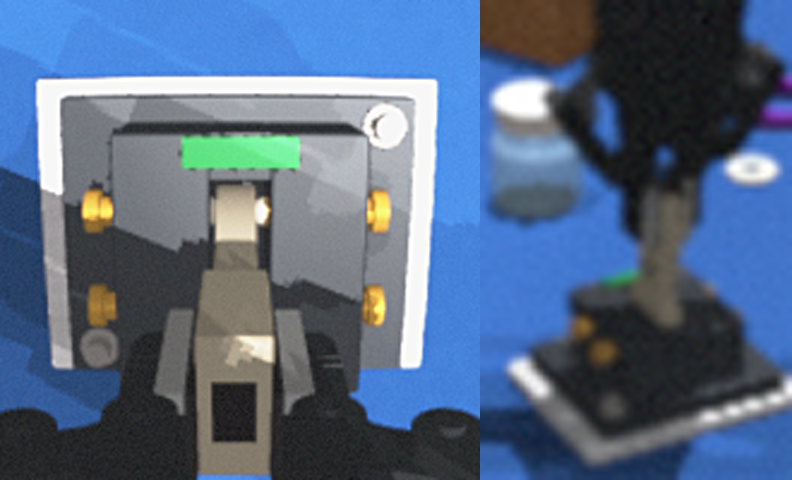

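>>> {"name": "step_arm", "arguments": {"moves": [[0,0.0043,-0.0076,0.001,0],[0,0.003,-0.007,0.001,0],[0,-0.0023,0.008,0.0015,0],[0,-0.0033,0.008,0.0015,0],[0,-0.0033,0.008,0.0015,0],[0,-0.0033,0.008,0.0015,0]]}}

```text
t: 11.2
tool_pos: [0.5244, 0.0853, 0.0634]
tool_rot: [-1.703, -2.564, -0.077]
contact_force: [6.9, -7.8, -14.4]
opening: 0.0131
```

```bash
python3 look.py l12
```

```text
11.2 [0.5244 0.0853 0.0634] nestframe [-0.0008  0.0153] yaw 22.8 open 0.0131 F [  6.9  -7.8 -14.4] Fn [ 3.3 -9.8] tq [-1.74 -1.51 -0.12]
tool lean nest xy [-0.007 -0.082] grip nest [-0.0011  0.0122] z 0.1154
```

>>> {"name": "step_arm", "arguments": {"moves": [[0,0.003,-0.007,0.001,0],[0,0.0033,-0.008,0.0015,0],[0,0.0033,-0.008,0.0015,0]]}}

```text
t: 11.68
tool_pos: [0.5274, 0.0761, 0.0652]
tool_rot: [-1.685, -2.538, -0.104]
contact_force: [-0.0, 13.9, -11.5]
opening: 0.0138
```

```bash
python3 look.py l13
```

```text
11.675 [0.5274 0.0761 0.0652] nestframe [-0.0015  0.0057] yaw 22.8 open 0.0138 F [ -0.   13.9 -11.5] Fn [ 5.3 12.8] tq [ 2.37 -0.34 -0.12]
tool lean nest xy [-0.005 -0.112] grip nest [-0.0016 -0.0019] z 0.1169
```

View pics/l13.png

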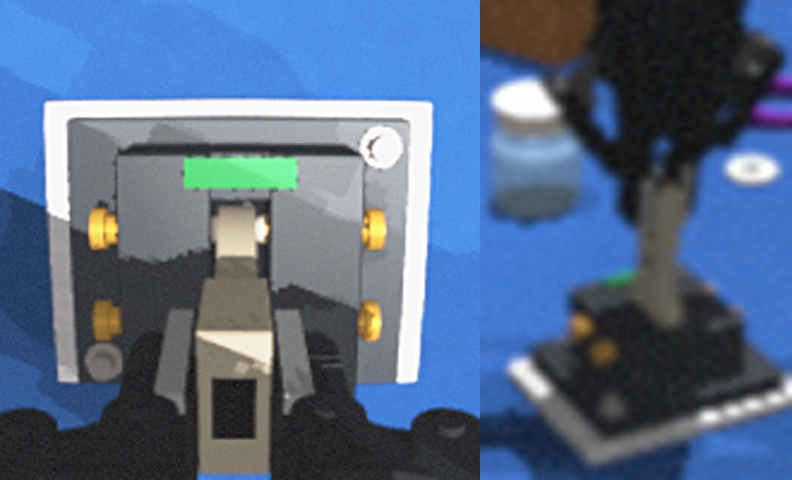

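>>> {"name": "step_arm", "arguments": {"moves": [[0,0.0043,-0.0076,0.001,0],[0,0.0033,-0.007,0.001,0],[0,-0.0023,0.008,0.0015,0],[0,-0.0033,0.008,0.0015,0],[0,-0.0033,0.008,0.0015,0],[0,-0.0033,0.008,0.0015,0]]}}

```text
t: 12.52
tool_pos: [0.5224, 0.0896, 0.0684]
tool_rot: [-1.688, -2.542, -0.092]
contact_force: [6.8, -6.6, -16.3]
opening: 0.0129
```

```bash
python3 look.py l14
```

```text
12.525 [0.5224 0.0896 0.0684] nestframe [-0.001  0.02 ] yaw 22.8 open 0.0129 F [  6.8  -6.6 -16.3] Fn [ 3.8 -8.8] tq [-1.73 -1.54 -0.16]
tool lean nest xy [-0.    -0.112] grip nest [-0.001   0.0162] z 0.1203
```

View pics/l14.png

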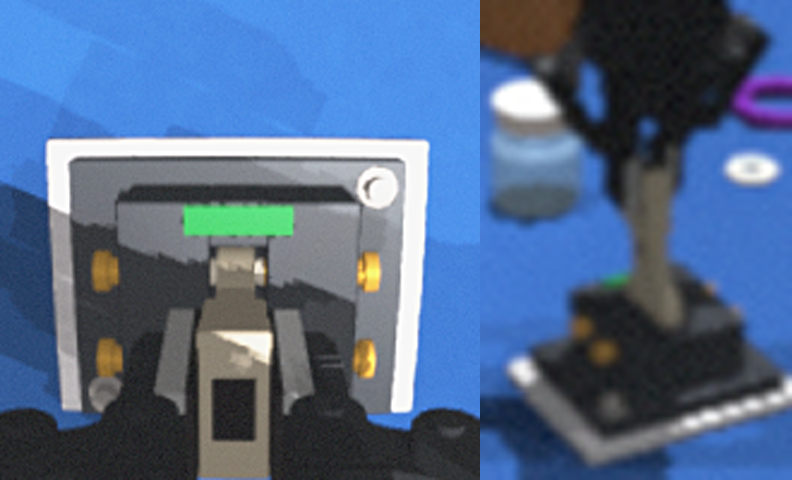

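>>> {"name": "step_arm", "arguments": {"moves": [[0,0.003,-0.007,0.001,0],[0,0.0033,-0.008,0.0015,0],[0,0.0033,-0.008,0.0015,0],[0,0.0033,-0.008,0.0015,0]]}}

```text
t: 13.12
tool_pos: [0.5284, 0.0739, 0.0722]
tool_rot: [-1.667, -2.513, -0.122]
contact_force: [2.6, 7.0, -13.0]
opening: 0.0133
```

```bash
python3 look.py l15
```

```text
13.125 [0.5284 0.0739 0.0722] nestframe [-0.0015  0.0032] yaw 22.9 open 0.0133 F [  2.6   7.  -13. ] Fn [5.  5.4] tq [ 1.28 -0.7  -0.2 ]
tool lean nest xy [ 0.001 -0.146] grip nest [-0.0012 -0.0055] z 0.1239
```

View pics/l15.png

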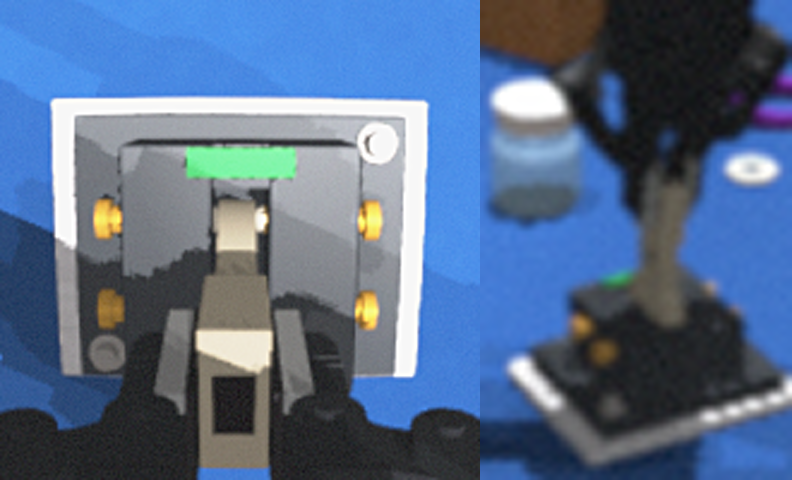

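>>> {"name": "step_arm", "arguments": {"moves": [[0,0.0043,-0.0076,0.001,0],[0,-0.0023,0.008,0.0015,0],[0,-0.0033,0.008,0.0015,0],[0,-0.0033,0.008,0.0015,0]]}}

```text
t: 13.72
tool_pos: [0.5244, 0.0859, 0.0761]
tool_rot: [-1.672, -2.517, -0.112]
contact_force: [3.3, -4.5, -14.4]
opening: 0.0135
```

```bash
python3 look.py l16
```

```text
13.725 [0.5244 0.0859 0.0761] nestframe [-0.0006  0.0158] yaw 22.8 open 0.0135 F [  3.3  -4.5 -14.4] Fn [ 1.3 -5.4] tq [-1.23 -0.99 -0.16]
tool lean nest xy [ 0.004 -0.142] grip nest [-0.0003  0.0102] z 0.1279
```

View pics/l16.png

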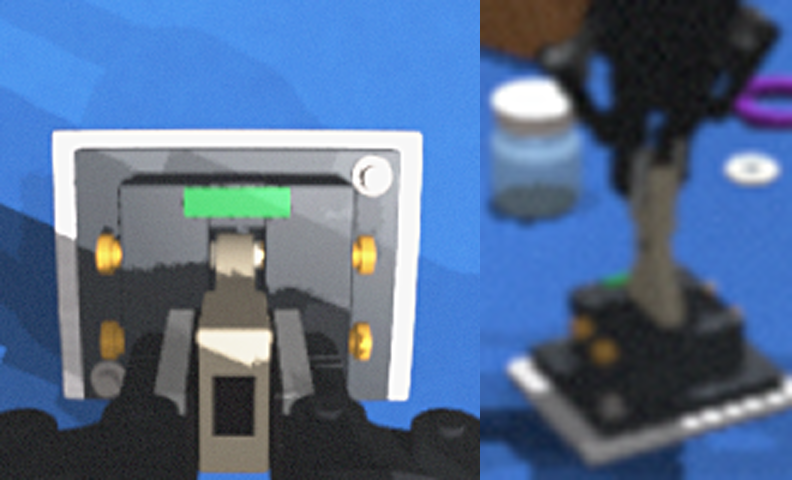

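>>> {"name": "step_arm", "arguments": {"moves": [[0,0.003,-0.007,0.0015,0],[0,0.0033,-0.008,0.0015,0],[0,0.0033,-0.008,0.0015,0]]}}

```text
t: 14.2
tool_pos: [0.5294, 0.0715, 0.079]
tool_rot: [-1.657, -2.501, -0.128]
contact_force: [2.3, 4.6, -15.7]
opening: 0.0132
```

```bash
python3 look.py l17
```

```text
14.2 [0.5294 0.0715 0.079 ] nestframe [-0.0014  0.0006] yaw 23.0 open 0.0132 F [  2.3   4.6 -15.7] Fn [3.9 3.3] tq [ 0.91 -0.77 -0.23]
tool lean nest xy [ 0.007 -0.159] grip nest [-0.001  -0.0091] z 0.1306
```

>>> {"name": "step_arm", "arguments": {"moves": [[0,0.0033,-0.008,0.0015,0],[0,-0.0023,0.008,0.002,0],[0,-0.0033,0.008,0.0015,0],[0,-0.0033,0.008,0.0015,0]]}}

```text
t: 14.8
tool_pos: [0.527, 0.0815, 0.0866]
tool_rot: [-1.667, -2.511, -0.117]
contact_force: [0.6, -4.5, 0.5]
opening: 0.0131
```

```bash
python3 look.py l18
```

```text
14.8 [0.527  0.0815 0.0866] nestframe [0.0001 0.0108] yaw 22.9 open 0.0131 F [ 0.6 -4.5  0.5] Fn [-1.2 -4.3] tq [-1.2  -0.21  0.06]
tool lean nest xy [ 0.005 -0.15 ] grip nest [0.0007 0.0046] z 0.1388
```

View pics/l18.png

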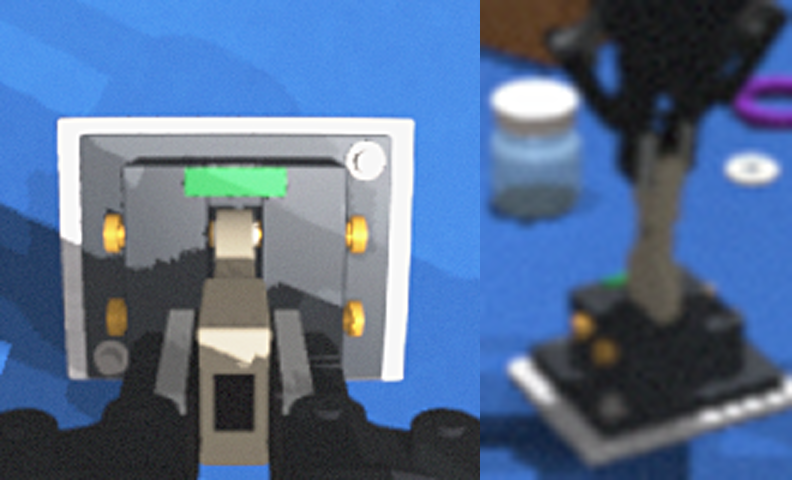

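The upward force has dropped to about 0, so the plungers have let go. Next I'll estimate the bracket's actual tilt by fitting the head's edges in the wrist view.

```bash
cat > fit.py <<'E'
from h import *
from scipy.optimize import least_squares
def fit(obs,w,o):
    # obs: list of (local xyz, u,v) full-res
    def m(p):
        cx,cy,cz,ph,ya=p
        Rn=Ro.from_euler('z',A+ya).as_matrix()@Ro.from_euler('x',ph).as_matrix()
        c=np.array(N(cx,cy,cz));return np.concatenate([wp(w,o,c+Rn@np.array(l))-[u,v] for l,u,v in obs])
    r=least_squares(m,[0,0,.12,0,0]);return r
if __name__=="__main__":
    import sys
    o=ctrl.get_obs();w=ctrl.get_image("wrist")
    z=eval(sys.argv[1]) # zoomed: (xl,xr,y) bottom-front, top-front, top-back
    obs=[]
    for (xl,xr,y),(ly,lz) in zip(z,[(.015,-.017),(.015,.017),(-.015,.017)]):
        for x,lx in ((xl,-.007),(xr,.007)): obs.append(((lx,ly,lz),220+x/2.4-.3,110+y/2.4-.3))
    r=fit(obs,w,o);p=r.x
    print("head nest",p[:3].round(4),"tilt(+ = top toward -y)",p[3].round(3),"yaw",p[4].round(3),"res",np.abs(r.fun).max().round(2))
    f=np.array(p[:3])+Ro.from_euler('x',p[3]).apply([0,0,-.083]);print("foot nest",f.round(4),"gap over mouth",(f[2]-.054).round(4))
E
python3 - <<'E'
from h import *
w=ctrl.get_image("wrist");a=cv2.resize(w["color"][210:310,270:370,::-1],(600,600),interpolation=cv2.INTER_CUBIC);cv2.imwrite("pics/z1.png",a)
E
python3 fit.py "[(203,268,278),(198,272,328),(200,270,466)]"
```

```text
head nest [0.0003 0.0045 0.1245] tilt(+ = top toward -y) 0.046 yaw 0.01 res 0.92
foot nest [0.0003 0.0083 0.0416] gap over mouth -0.0124
```

View pics/z1.png

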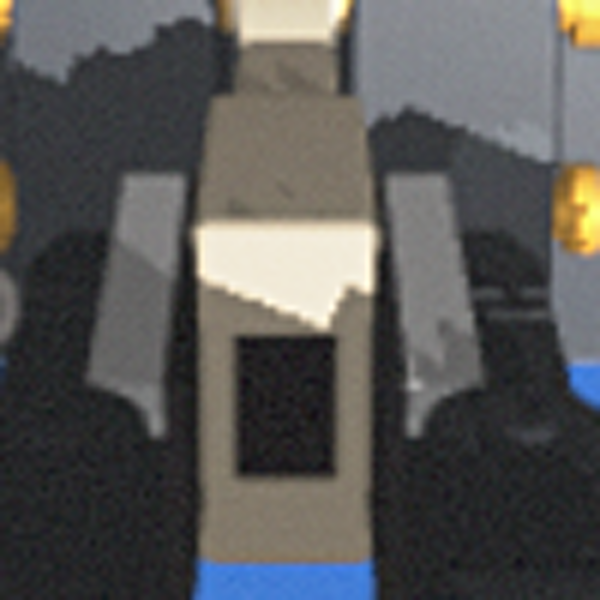

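The fit gives a tilt of 0.046 rad and a foot about 12 mm below the mouth, no longer pinched, with a slight press on the +y wall. I'll ease 4 mm towards -y and lift gently.

>>> {"name": "step_arm", "arguments": {"moves": [[0,0.0012,-0.003,0.001,0],[0,0.0005,-0.001,0.003,0],[0,0,0,0.004,0]]}}

```text
t: 15.38
tool_pos: [0.5283, 0.0801, 0.0967]
tool_rot: [-1.663, -2.508, -0.124]
contact_force: [0.2, 0.0, -2.3]
opening: 0.0129
```

```bash
python3 look.py l19
```

```text
15.375 [0.5283 0.0801 0.0967] nestframe [0.0008 0.0089] yaw 22.9 open 0.0129 F [ 0.2  0.  -2.3] Fn [ 0.2 -0.1] tq [-0.18 -0.04 -0.04]
tool lean nest xy [ 0.003 -0.153] grip nest [0.0014 0.0008] z 0.1486
```

Only the bracket's own weight (-2.3 N) shows now, so I'll lift it clear.

>>> {"name": "step_arm", "arguments": {"moves": [[0,0,0,0.005,0],[0,0,0,0.006,0],[0,0,0,0.005,0],[0,0,0,0.003,0],[0,0,0,0,0],[0,0,0,0,0]]}}

```text
t: 16.23
tool_pos: [0.5284, 0.0802, 0.1173]
tool_rot: [-1.663, -2.508, -0.124]
contact_force: [-0.1, -0.2, -2.8]
opening: 0.013
```

```bash
python3 look.py l20
python3 - <<'E'
from h import *
w=ctrl.get_image("wrist");a=cv2.resize(w["color"][210:310,270:370,::-1],(600,600),interpolation=cv2.INTER_CUBIC);cv2.imwrite("pics/z2.png",a)
E
```

```text
16.225 [0.5284 0.0802 0.1173] nestframe [0.0009 0.0091] yaw 22.9 open 0.013 F [-0.1 -0.2 -2.8] Fn [-0.2 -0.2] tq [-0.13 -0.04  0.01]
tool lean nest xy [ 0.004 -0.153] grip nest [0.0011 0.0011] z 0.1686
```

View pics/l20.png

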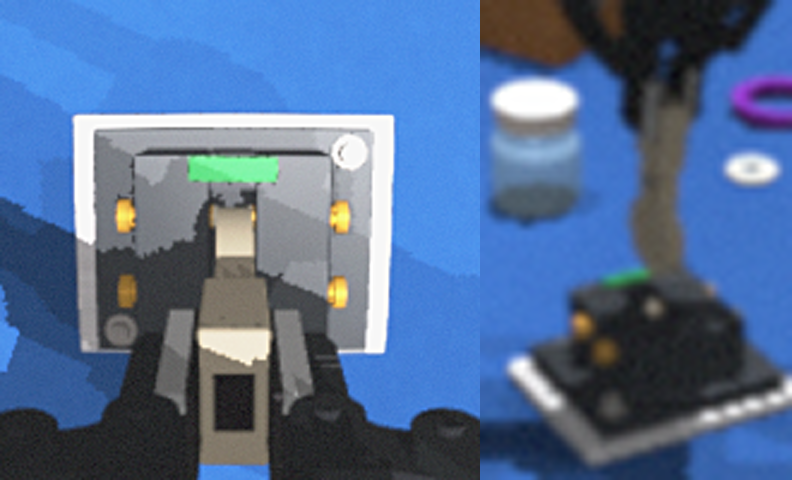

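View pics/z2.png

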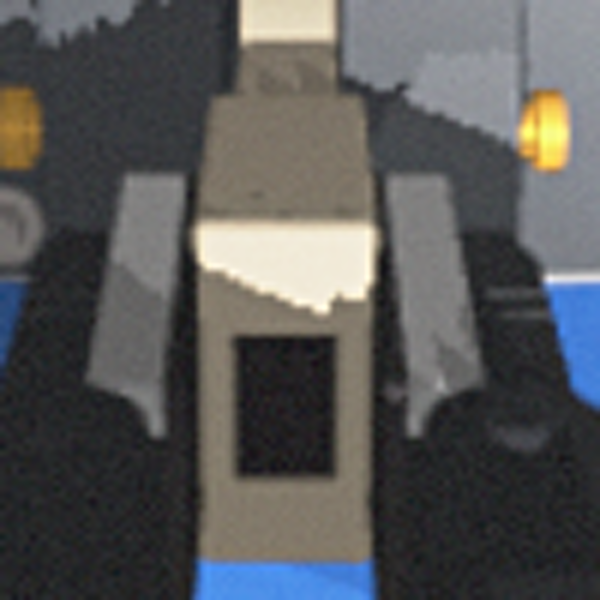

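Run:
```python
from fit import *
o=ctrl.get_obs();w=ctrl.get_image("wrist");s=ctrl.get_image("side")
obs=[]
for (xl,xr,y),(ly,lz) in zip([(210,366,95),(195,377,222),(200,373,560)],[(.015,-.017),(.015,.017),(-.015,.017)]):
    for x,lx in ((xl,-.007),(xr,.007)): obs.append(((lx,ly,lz),270+x/6-.4,210+y/6-.4))
r=fit(obs,w,o);p=r.x;print(p.round(4),np.abs(r.fun).max())
c=np.array(p[:3]);Rx=Ro.from_euler('x',p[3])
f=c+Rx.apply([0,0,-.083]);print("foot",f.round(4),"gap",f[2]-.054)
b=cv2.resize(s["color"][140:220,285:355,::-1],None,fx=7,fy=7,interpolation=cv2.INTER_CUBIC)
def P(l):
    q=c+Rx.apply(l);u=proj(s,N(*q));return (int((u[0]-285+.5)*7),int((u[1]-140+.5)*7))
an=np.linspace(0,2*np.pi,30)
cv2.polylines(b,[np.int32([P([0,.022*np.cos(t),-.061+.022*np.sin(t)]) for t in an])],True,(0,0,255),1)
cv2.polylines(b,[np.int32([P([0,y,z]) for y,z in ((-.015,-.017),(.015,-.017),(.015,.017),(-.015,.017))])],True,(0,255,0),1)
cv2.imwrite("pics/s6.png",b)
```

```text
[0.0005 0.0002 0.1518 0.0578 0.0102] 0.6089374099261136
foot [0.0005 0.005  0.069 ] gap 0.014959935224175804
```

View pics/s6.png

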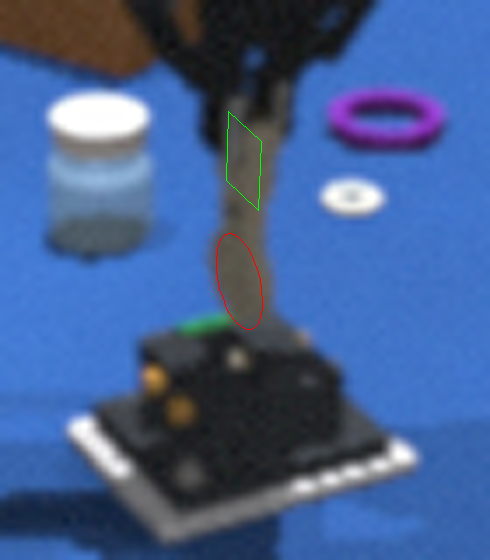

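The projected fit doesn't match the side view: the observed head top is higher, near (265,95), than the model's (245,125). I'll check the fit against the start view, where the pose is known.

Run:
```python
from fit import *
w=ctrl.get_image("wrist");s=ctrl.get_image("side")
o=dict(tool_pos=np.array([.5303,.0714,.0632]),tool_rot=np.array([1.734,2.611,.015]))
f=lambda X:((wp(w,o,X)-[220,110])*2.4).round(0)
for z,y in ((-.017,.015),(.017,.015),(.017,-.015)): print(f(N(-.007,y,.103+z)),f(N(.007,y,.103+z)))
print("plate",[f(N(x,y,.008)) for x,y in ((-.065,.05),(.065,.05))],"block",[f(N(x,y,.054)) for x,y in ((-.034,.037),(.034,.037))])
obs=[]
for (xl,xr,y),(ly,lz) in zip([(210,272,258),(205,278,320),(207,277,450)],[(.015,-.017),(.015,.017),(-.015,.017)]):
    for x,lx in ((xl,-.007),(xr,.007)): obs.append(((lx,ly,lz),220+x/2.4-.3,110+y/2.4-.3))
r=fit(obs,w,o);print(r.x.round(4),r.fun.round(1))
b=cv2.resize(s["color"][140:225,285:355,::-1],None,fx=7,fy=7,interpolation=cv2.INTER_LANCZOS4)
t=ctrl.get_image("top")
cv2.imwrite("pics/s7.png",b)
```

```text
[210. 266.] [272. 266.]
[207. 333.] [284. 333.]
[208. 466.] [278. 465.]
plate [array([35., 73.]), array([438.,  76.])] block [array([109., 141.]), array([370., 142.])]
[-0.0004  0.0002  0.0977 -0.007   0.0069] [-0.3  0.  -0.9 -0.1  0.3  0.   0.8 -0.1  0.4  0.2 -0.5 -0. ]
```

View pics/s7.png

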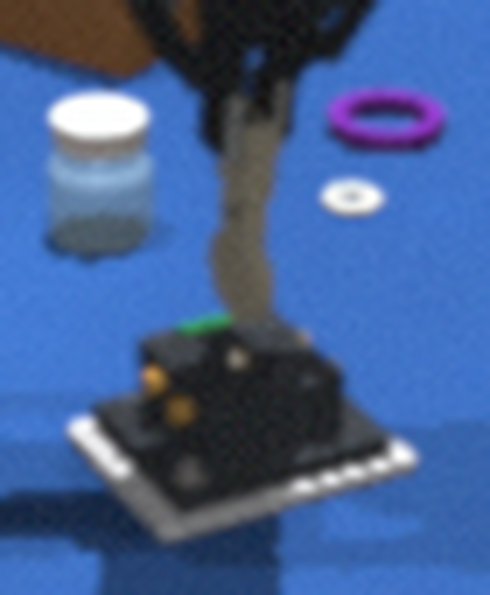

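Run:
```python
from fit import *
s=ctrl.get_image("side")
outs=[]
for ph in (.058,.2):
    c=np.array([.0005,.0002,.157]);Rx=Ro.from_euler('x',ph)
    b=cv2.resize(s["color"][145:195,300:340,::-1],None,fx=9,fy=9,interpolation=cv2.INTER_CUBIC)
    def P(l):
        u=proj(s,N(*(c+Rx.apply(l))));return ((u-[300,145]+.5)*9)
    an=np.linspace(0,2*np.pi,30)
    for pts in ([[x,.022*np.cos(t),-.061+.022*np.sin(t)] for t in an for x in (-.005,.005)],[[x,y,z] for x in(-.007,.007) for y in (-.015,.015) for z in (-.017,.017)],[[x,y,z] for x in(-.005,.005) for y in (-.013,.013) for z in (-.05,-.017)]):
        h=cv2.convexHull(np.int32([P(l) for l in pts]));cv2.polylines(b,[h],True,(0,0,255),1)
    outs.append(b)
cv2.imwrite("pics/s8.png",np.hstack(outs))
```

```text
(no output)
```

View pics/s8.png

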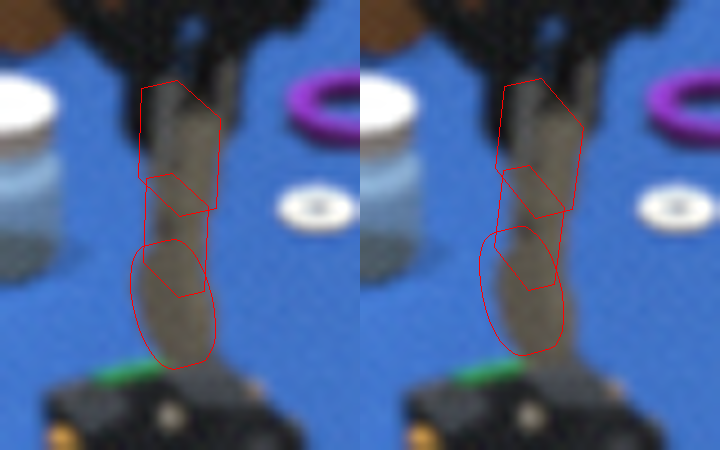

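The 0.058 rad silhouette (left) matches the side view, and 0.2 rad doesn't. So the bracket is upright, the gap is about 15–20 mm and the foot is about 5 mm off centre. I'm handing in.

Run:
```python
from station import ctrl
o=ctrl.get_obs();print(o["t"],o["tool_pos"],o["contact_force"],o["opening"],abs(o["dq"]).max())
print(ctrl.finish_job())
```

```text
16.675 [0.52847484 0.08021208 0.11731189] [-0.54386634 -0.04280441 -2.2149767 ] 0.012832893406339826 0.0025133123191723983
the job is handed in; nothing more can be done
None
```

The bracket came free and is held still and upright over the nest. I handed the job in at about 16.7 s. No verdict was reported.

**What I did:** I gripped the head across its 14 mm at 40 N. I rocked it towards the green mark first (about +13 mm at the head), then the other way (about -18 mm). I kept swinging with light upward pulls of at most about 16 N until the plungers let go, then lifted it clear.

**Last checks:**
- **Held and free:** the opening is 12.8 mm and the only load is about 2.2 N of weight, so the bracket is not touching the nest. The arm is still.
- **Pose:** the tilt is about 0.06 rad. The foot is about 5 mm off the pocket centre and about 15–20 mm above the nest's top.
- **Nest and other things:** the side views showed the nest down on its sole plate throughout. The bystanders in view looked unmoved, but I did not measure them or check the rest at the end.

**What disagreed:**
- **Fingertips:** they are about 33 mm behind the stated TCP. My first closing went just above the head and gripped nothing, so I went lower and gripped again.
- **Height:** the wrist-camera fit read about 5 mm low on the known start pose, so I corrected the gap for that. The corrected outline matched the side view.
- **Lean:** the tool itself ended up leaning about 0.15 rad because the arm gave way during the rocking. The bracket turned in the grip and stayed near upright.

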